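Fit the terminal block and hold the cover over its screw holes

TASK

Set the green terminal block upright into the black-ribbed pocket inside the clamped aluminium box and let go of it. Then take the blue cover plate by its handle and hold it level, hovering about 15 mm above the box's rim without touching it, its window over the terminal block and its four corner holes lined up with the brass threaded holes below, so that a colleague can start the screws. Finish while still holding it there, steady, and leave the other things on the bench alone.

Things in the scene. Friction and masses are not known exactly. Their poses are not given: they have to be found in the camera images.
- box: Open aluminium box 170 (x) x 110 (y) x 60 mm high, 4 mm walls and floor, fixed on the bench (left or right, cover on the other side) between blue jaws 22 mm high. Origin: centre of underside; x along its length to the pocket's end; z up. 18 mm corner posts, flush with the rim, have threaded holes (11 mm brass rings) at x = +-72, y = +-42 mm. Black cable gland at the -x end
- pocket (a point): Centre of the pocket on the box's inner floor, at x = +24, y = 0, z = 4 mm of the box, axes as the box. Clear opening 28 (x) x 68 mm (y) between black ribs 10 mm high. From its centre to the box's inner end wall 57 mm, to the inner side walls 51 mm: a wide-open gripper may touch these
- thread_a (a point): Mouth of the threaded hole at x = +72, y = +42, z = 60 mm of the box (pocket end), in the rim's plane
- thread_c (a point): Mouth of the diagonally opposite threaded hole at x = -72, y = -42, z = 60 mm of the box
- block: Loose green terminal block, 20 (x) x 60 (y) x 50 mm high, about 90 g, standing upright on the bench; symmetric, either way round fits the pocket. In the pocket its 60 mm side lies along the box's y, and its top is then 6 mm below the rim. Origin: centre of its underside, z up
- cover: Loose blue cover plate 170 (x) x 110 (y) x 4 mm, about 280 g, lying flat on the bench, handle up. Origin: centre of underside; z up. Window 30 (x) x 70 mm (y) centred at x = +24, y = 0; four 9 mm holes at x = +-72, y = +-42 mm; black bridge handle over x = -16 mm. In place over the box its axes point as the box's do
- cover_grip (a point): Middle of the handle's bar, at x = -16, y = 0, z = 37 mm of the cover. The bar is 12 mm thick (x), 70 mm long (y) and 18 mm high (28 to 46 mm above the plate's underside); under it, between two end posts, is an opening 50 mm (y) wide and 24 mm high. Axes as the cover
- hole_a (a point): Centre, on the underside, of the cover's hole at x = +72, y = +42 mm (window end); belongs over thread_a
- hole_c (a point): Centre, on the underside, of the cover's hole at x = -72, y = -42 mm; belongs over thread_c
- connector_a: loose black-and-steel cable connector, about 53 x 30 x 14 mm, beyond the work area, to the left. A bystander, to be left alone
- connector_b: loose black-and-steel cable connector, about 53 x 30 x 14 mm, beyond the work area, in the middle. A bystander, to be left alone
- screwdriver: screwdriver lying on the left, about 200 mm long. A bystander, to be left alone
- flux: small bottle with a red cap standing on the left, 44 mm across, 85 mm tall. A bystander, to be left alone
- tape: yellow roll of tape lying flat on the right, 90 mm across, 19 mm high. A bystander, to be left alone
- wrench: steel wrench lying on the right, about 180 mm long. A bystander, to be left alone
There are look-alikes about, which are no part of the job. Several things look just like the block: the one meant starts nearest to the robot's base. Of the things shaped like the box, the aluminium one is meant.

How it is judged:
By the outcome, as a careful person would: the job done as asked, in the order asked, and still so for the second after the job is handed in, while the arm keeps its last pose, push and grip.
It also fails if it takes over 61 s, if anything falls off the work surface, if the arm or the gripper's body presses on something with over 40 N, if the wrist force passes 120 N, or if a joint passes its speed limit or range.

ROBOT

A 6-joint arm with a two-finger parallel gripper is mounted at the origin on the work surface. World frame = base frame: x ahead of the robot, y to its left, z up, the work surface at z = 0. Lengths are in m, angles in degrees, forces in N, time in s.
With the tool pointing down it reaches from about 0.375 to 0.9 m from the base axis. Payload 3.1 kg.
Tool frame: the origin (TCP) lies at the very end of the fingers, on their centre line; the grasp point (between the pads) lies 19 mm behind it; x points along the fingers, z is the direction in which the jaws open and shut, and the axes are right-handed (so a half turn about x gives the same grasp; the last joint's range is limited). The gripper opens to 87 mm and grips with 3 to 60 N. Pads are 19 mm wide; open, the fingers measure 117 mm over their backs; the gripper's body (75 mm by 190 mm) begins 51 mm behind the grasp point.
Start: joints at [-74.456, 30.224, 82.088, -0, 67.689, -10.227], TCP at [0.272, -0.563, 0.223] pointing down, gripper open.
Joint ranges: [-176.69, 176.69], [-43.24, 126.21], [12.49, 139.97], [-82, 262], [0, 151.66], [-163.58, 163.58]. Speed limits (degrees/s): [159.86, 159.86, 180, 180, 180, 180].

INTERFACE

Orientations are given as a 3x3 rotation matrix whose columns are the frame's x, y, z axes.
In Python, from rig import bot gives the robot as it stands.
- The arm moves only by the tool send_rows, never from a script. Its arguments are lists of equal length, an entry for each row: "fingers": the opening, from 0 (shut) to 1 (fully open); "dp": the shift along the world's x, y, z in mm, a list of three; "turn": the turn, a rotation vector about the world's x, y, z in rad, a list of three. In form: {"fingers": [fingers, ...], "dp": [[tx, ty, tz], ...], "turn": [[rx, ry, rz], ...]}. A call has 1 to 10 rows; each row is the pose to reach, as a shift and turn from the pose measured when the call began; what a row does not reach only later rows make up. A row lasts 1/12 s, in which the tool goes at most 41.7 mm and 7.16 degrees, less where a joint would pass 70% of its speed; a pose out of reach is approached as far as the arm can. A call with a gripper value outside its range is refused whole. The fingers move at their own pace and stop on an object; the grip force is fixed at half the most. Time passes only in rows, so rows that repeat a pose let the fingers close. It gives the time, the measured TCP pose, the force and the opening at its end, in the units of the state.
- bot.read_state(): the state, without advancing time (a new reading comes with each control period).
- bot.capture(name): name is "side" or "top"; returns a dict with "img" (400x640x3 uint8, blue, green, red), "z_map" (400x640 float32, m along the optical axis (not along the pixel's ray), 0 where there is no reading), "mtx" (3x3 intrinsics, pixels), "origin" and "orientation" of the camera in the world. Camera axes: x right, y up, looking along -z (the intrinsics and any distortion apply to the point x, -y, -z); pixel columns grow to the right and rows downward; lengths in m; the calibration is good to about 2 mm. A picture is of the moment at which its call begins.
- bot.hand_in(): hands the job in, once; it reports no verdict.
The state is a dict: "time_s": time; "joint_positions": joint angles; "qvel": joint speeds; "tau": joint torques, N m; "position": TCP position; "tcp_rot": TCP orientation; "force": force on the tool from outside, world axes, zero at the start; "moment": the same for the moment, N m; "opening": opening from 0.0 (shut) to 1.0 (fully open).
Only numpy, scipy, OpenCV 4.12 (cv2) and the standard library are available. Lean on these libraries where they do the work, as an engineer would, in place of code of your own. Each camera call takes 0.05 s, during which the arm holds its last target.

## Working session

There is one attempt and no reset: what is moved stays moved. The work goes in short steps, Python scripts to look and compute and a tool call to move; the robot and the scene stay as the last step left them, time stands still between calls to the robot, and variables do not carry over. Pictures are saved under pics/ and viewed, and the job is handed in when it is done.

Besides the shell and the picture viewer there is one more tool, called after "Emit:" by a JSON object that holds its "op" and its "data". send_rows: Moves the arm, as the interface text tells. Its arguments: {"type":"object","properties":{"fingers":{"type":"array","items":{"type":"number"}},"dp":{"type":"array","items":{"type":"array","items":{"type":"number"}}},"turn":{"type":"array","items":{"type":"array","items":{"type":"number"}}}},"required":["fingers","dp","turn"]}

```bash
mkdir -p pics; ls; cat > h.py <<'E'
import numpy as np, cv2
from rig import bot
def px2ray(c,u,v):
    K=np.array(c["mtx"]);R=np.array(c["orientation"]);o=np.array(c["origin"])
    d=np.array([(u-K[0,2])/K[0,0],-(v-K[1,2])/K[1,1],-1.0])
    return o,R@d
def onplane(c,u,v,z):
    o,d=px2ray(c,u,v); return o+d*(z-o[2])/d[2]
def withdepth(c,u,v):
    o,d=px2ray(c,u,v); return o+d*float(c["z_map"][int(round(v)),int(round(u))])
def proj(c,p):
    K=np.array(c["mtx"]);R=np.array(c["orientation"]);q=R.T@(np.array(p)-np.array(c["origin"]))
    return np.array([K[0,0]*q[0]/-q[2]+K[0,2],K[1,1]*-q[1]/-q[2]+K[1,2]])
def cloud(c):
    v,u=np.mgrid[0:400,0:640];K=np.array(c["mtx"]);R=np.array(c["orientation"]);z=c["z_map"]
    d=np.stack([(u-K[0,2])/K[0,0],-(v-K[1,2])/K[1,1],-np.ones_like(u,float)],-1)
    return np.array(c["origin"])+(d@R.T)*z[...,None]
E
python3 - <<'E'
from h import *
import pickle
print(bot.read_state())
for n in("top","side"):
    c=bot.capture(n);pickle.dump(c,open(n+"0.pkl","wb"));cv2.imwrite(f"pics/{n}0.png",c["img"])
    print(n,{k:v for k,v in c.items() if k not in("img","z_map")})
E
```

```text
pics
{'time_s': 0.0, 'joint_positions': array([-7.44554825e+01,  3.02804636e+01,  8.21568074e+01, -3.21283735e-03,
        6.76887664e+01, -1.02287828e+01]), 'qvel': array([ 0.02252665,  0.13109995, -0.0329294 ,  0.0811932 ,  0.0700813 ,
       -0.01455964]), 'tau': array([-4.87167181e-04, -4.40047753e+01, -1.76590812e+01,  6.33016555e-02,
        5.80989977e-02, -1.60071390e-04]), 'position': array([ 0.27155333, -0.5621035 ,  0.22155324]), 'tcp_rot': array([[-6.39487595e-04,  9.00512318e-01,  4.34830032e-01],
       [ 2.10540117e-03,  4.34830369e-01, -9.00509921e-01],
       [-9.99997579e-01,  3.39626732e-04, -2.17400831e-03]]), 'force': array([0.18087695, 0.42300158, 0.24791105]), 'moment': array([ 0.01681889, -0.0067797 , -0.01886858]), 'opening': 1.0005041314632543}
top {'mtx': array([[480.05761375,   0.        , 316.69639832],
       [  0.        , 480.05761375, 198.85985499],
       [  0.        ,   0.        ,   1.        ]]), 'origin': array([1.89704634e-01, 1.23425782e-03, 1.60903756e+00]), 'orientation': array([[-0.00453074,  0.98054013, -0.19626646],
       [-0.99986223, -0.00130792,  0.01654715],
       [ 0.01596845,  0.19631439,  0.98041097]])}
side {'mtx': array([[513.34554512,   0.        , 315.285671  ],
       [  0.        , 513.34554512, 197.53985686],
       [  0.        ,   0.        ,   1.        ]]), 'origin': array([-0.02129511,  0.94484673,  0.8785084 ]), 'orientation': array([[-0.88931662,  0.25411817, -0.38018403],
       [-0.45684915, -0.53029517,  0.71419597],
       [-0.02011958,  0.80883311,  0.58769398]])}
```

View pics/top0.png

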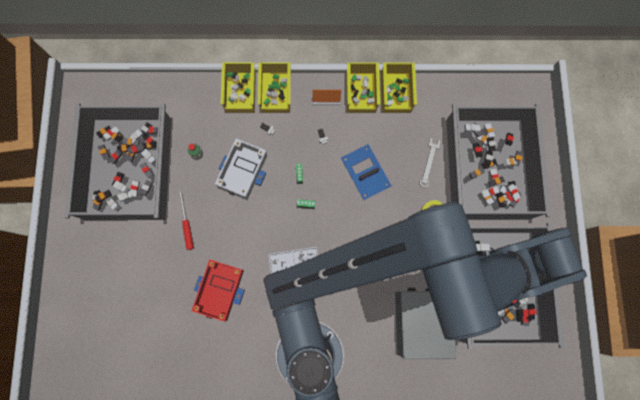

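View pics/side0.png

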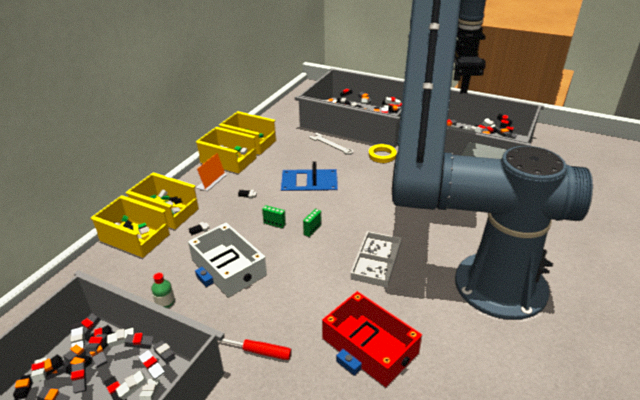

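The top view shows two green blocks, at (306,204) and (299,174). The base is at about (310,370), so the one at (306,204) is nearest and is the one meant. The aluminium box is at (242,168), the red look-alike box at (218,290), and the cover at (366,172). I'll confirm with crops.

```bash
python3 - <<'E'
from h import *
import pickle
t=pickle.load(open("top0.pkl","rb"));s=pickle.load(open("side0.pkl","rb"))
a=cv2.resize(t["img"][120:220,200:400],None,fx=4,fy=4,interpolation=cv2.INTER_CUBIC)
cv2.imwrite("pics/t1.png",a)
b=cv2.resize(s["img"][150:300,180:360],None,fx=4,fy=4,interpolation=cv2.INTER_CUBIC)
cv2.imwrite("pics/s1.png",b)
for n,c in(("t",t),("s",s)):
    hsv=cv2.cvtColor(c["img"],cv2.COLOR_BGR2HSV);P=cloud(c)
    m=cv2.inRange(hsv,(50,90,40),(85,255,255))
    k,l,st,ce=cv2.connectedComponentsWithStats(m)
    for i in range(1,k):
        if st[i,4]>25:
            q=P[l==i]; 
            tt=q[q[:,2]>q[:,2].max()-0.008]
            print(n,ce[i].round(1),st[i],q[:,2].max().round(3),tt.mean(0).round(4),len(tt),(cv2.minAreaRect(tt[:,:2].astype(np.float32)*1000)))
    m=cv2.inRange(hsv,(100,120,40),(125,255,255))
    k,l,st,ce=cv2.connectedComponentsWithStats(m)
    for i in range(1,k):
        if st[i,4]>25:
            q=P[l==i]; print(n,'blue',ce[i].round(1),st[i],q[:,2].max().round(3),q.mean(0).round(4),cv2.minAreaRect(q[:,:2].astype(np.float32)*1000))
E
```

```text
t [274.6  85.4] [269  82  12   7  51] 0.04 [0.9092 0.1308 0.0351] 8 ((910.1375122070312, 130.6105194091797), (7.720175266265869, 19.6367130279541), 21.656982421875)
t [394.7  86.4] [390  83  10   8  31] 0.041 [ 0.9118 -0.2923  0.0362] 13 ((912.39453125, -293.0008239746094), (7.8840651512146, 18.74094581604004), 30.050064086914062)
t [304.9 205.2] [297 203  17   5  44] 0.055 [0.4818 0.0107 0.0511] 21 ((482.2362976074219, 13.545257568359375), (53.103485107421875, 5.556396484375), 85.80410766601562)
t blue [366.2 172.9] [ 342  145   49   54 1035] 1.609 [ 0.6018 -0.1966  0.0071] ((432.9076232910156, -153.0406951904297), (183.22894287109375, 546.095947265625), 76.15904235839844)
t blue [259.7 177.7] [255 171  10  14  53] 0.033 [0.5805 0.1675 0.0235] ((582.1064453125, 167.22149658203125), (19.0672664642334, 43.952430725097656), 66.52783966064453)
t blue [238.1 296.1] [234 289   9  15  64] 0.029 [0.1873 0.2298 0.0234] ((187.5684814453125, 229.82553100585938), (21.410537719726562, 43.77174377441406), 72.79033660888672)
s [273.6 216.2] [262 205  23  23 370] 0.056 [0.5899 0.0355 0.0504] 93 ((5
[... 354 characters left out ...]
9057617, 14.511641502380371), 67.45027160644531)
s [161.2 288.4] [152 280  19  16 222] 0.879 [-0.0213  0.9448  0.8785] 1 ((-21.29511260986328, 944.8467407226562), (0.0, 0.0), 0.0)
s blue [309.9 179.8] [281 170  56  20 903] 0.879 [ 0.5994 -0.1889  0.0072] ((320.1632385253906, 357.2005615234375), (166.9032745361328, 1357.704833984375), 27.385915756225586)
s blue [204.1 276.6] [196 267  17  20 171] 0.027 [0.6263 0.2972 0.0193] ((629.8638916015625, 293.7693176269531), (21.239912033081055, 49.2196044921875), 69.20613861083984)
s blue [348.4 362.1] [337 349  24  26 302] 0.879 [0.2226 0.3655 0.0219] ((97.08114624023438, 635.4140014648438), (45.48689270019531, 661.0426025390625), 24.871166229248047)
```

View pics/t1.png

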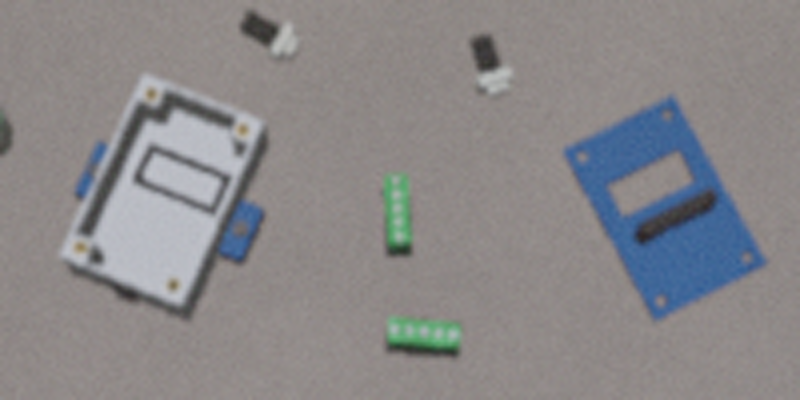

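View pics/s1.png

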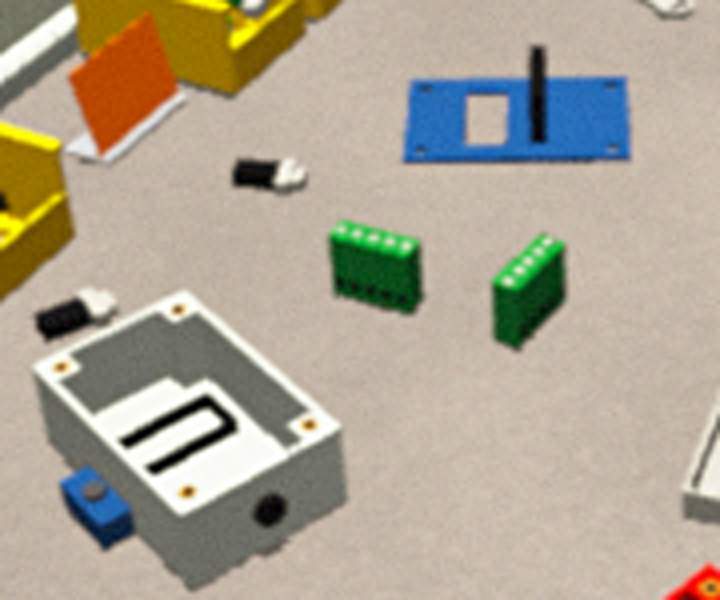

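The crops confirm it. The block at top (306,204) / side (311,222) is nearer the base. The white/grey aluminium box has four brass rings, its pocket at the far end and its gland at the near end. Next I'll measure rings, block top and cover holes in both views.

```bash
python3 - <<'E'
from h import *
import pickle
t=pickle.load(open("top0.pkl","rb"));s=pickle.load(open("side0.pkl","rb"))
def tri(u1,u2):
    o1,d1=px2ray(t,*u1);o2,d2=px2ray(s,*u2)
    A=np.stack([d1,-d2],1);x,_,_,_=np.linalg.lstsq(A,o2-o1,rcond=None)
    return (o1+d1*x[0]+o2+d2*x[1])/2,np.linalg.norm(o1+d1*x[0]-o2-d2*x[1])
def cents(c,roi,lo,hi,amin=3):
    x0,y0,x1,y1=roi;h=cv2.cvtColor(c["img"],cv2.COLOR_BGR2HSV)[y0:y1,x0:x1]
    m=cv2.inRange(h,lo,hi);k,l,st,_=cv2.connectedComponentsWithStats(m)
    out=[]
    for i in range(1,k):
        if st[i,4]>=amin:
            ys,xs=np.nonzero(l==i);w=h[ys,xs,1].astype(float);w-=60
            w=np.maximum(w,1);out.append(((xs*w).sum()/w.sum()+x0,(ys*w).sum()/w.sum()+y0,st[i,4]))
    return out
R={}
for n,c,roi in(("t",t,(205,130,272,205)),("s",s,(180,215,275,300))):
    r=cents(c,roi,(10,80,60),(30,255,255)); R[n]=r
    for q in r: print(n,np.round(q,2),onplane(c,q[0],q[1],.06).round(4))
# cover corners by minAreaRect of blue
for n,c,roi in(("t",t,(335,135,400,205)),("s",s,(270,150,350,200))):
    x0,y0,x1,y1=roi;h=cv2.cvtColor(c["img"],cv2.COLOR_BGR2HSV)[y0:y1,x0:x1]
    m=cv2.inRange(h,(98,100,30),(125,255,255))
    cs,_=cv2.findContours(m,cv2.RETR_EXTERNAL,cv2.CHAIN_APPROX_NONE);cc=max(cs,key=cv2.contourArea)[:,0]+[x0,y0]
    w=np.array([onplane(c,u,v,.004)[:2]*1000 for u,v in cc],np.float32)
    print(n,'cover',cv2.minAreaRect(w),cv2.boxPoints(cv2.minAreaRect(w)).round(1).tolist())
# block
for n,c,roi in(("t",t,(292,196,320,214)),("s",s,(298,203,328,240))):
    x0,y0,x1,y1=roi;cv2.imwrite(f"pics/b{n}.png",cv2.resize(c["img"][y0:y1,x0:x1],None,fx=20,fy=16 if n=='s' else 20,interpolation=cv2.INTER_NEAREST))
print((cloud(t)[202:204,298:316]).round(3)[0])
E
```

```text
s [183.34 217.91  65.  ] [0.776  0.1781 0.06  ]
s [224.18 226.93   6.  ] [0.6583 0.1623 0.06  ]
s [194.82 241.27   8.  ] [0.6909 0.2394 0.06  ]
s [256.79 255.87   9.  ] [0.5257 0.2175 0.06  ]
s [226.32 272.53  10.  ] [0.5581 0.2951 0.06  ]
t cover ((607.6178588867188, -195.44876098632812), (166.11544799804688, 106.7483139038086), 27.075603485107422) [[509.3999938964844, -185.6999969482422], [558.0, -280.79998779296875], [705.9000244140625, -205.1999969482422], [657.2999877929688, -110.0999984741211]]
s cover ((607.680908203125, -195.9635772705078), (167.8168487548828, 109.25019073486328), 25.547048568725586) [[508.3999938964844, -182.89999389648438], [555.5, -281.3999938964844], [706.9000244140625, -209.10000610351562], [659.7999877929688, -110.5]]
[[ 0.492  0.037  0.047]
 [ 0.492  0.034  0.048]
 [ 0.491  0.03   0.051]
 [ 0.49   0.027  0.058]
 [ 0.492  0.024  0.046]
 [ 0.491  0.02   0.053]
 [ 0.491  0.017  0.053]
 [ 0.491  0.014  0.051]
 [ 0.491  0.01   0.05 ]
 [ 0.492  0.007  0.048]
 [ 0.491  0.004  0.051]
 [ 0.49   0.     0.055]
 [ 0.492 -0.003  0.046]
 [ 0.488 -0.006  0.065]
 [ 0.491 -0.009  0.052]
 [ 0.491 -0.013  0.052]
 [ 0.491 -0.016  0.051]
 [ 0.499 -0.02   0.009]]
```

View pics/bt.png

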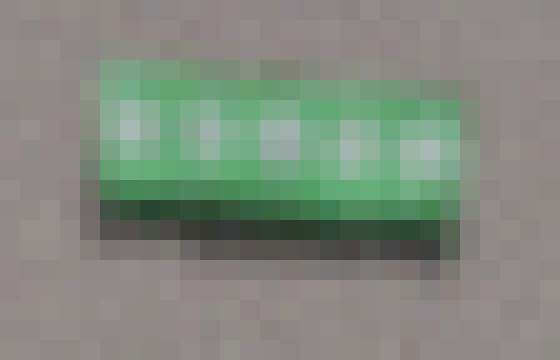

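View pics/bs.png

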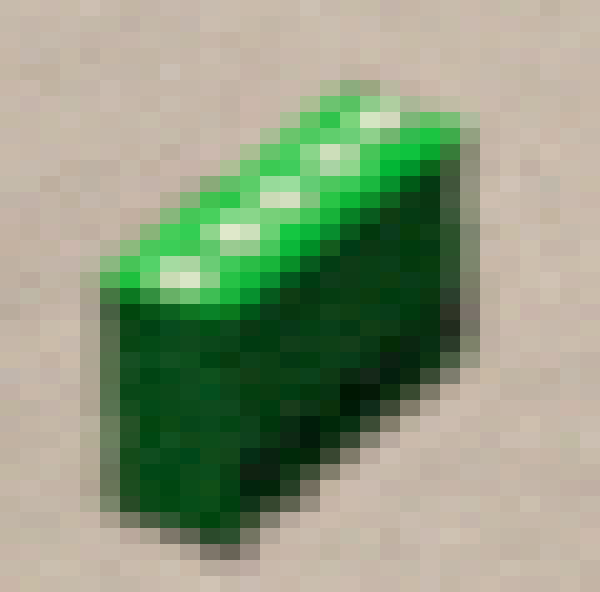

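```bash
python3 - <<'E'
from h import *
import pickle
t=pickle.load(open("top0.pkl","rb"));s=pickle.load(open("side0.pkl","rb"))
# rings in top: r-b excess
im=t["img"].astype(float);d=im[...,2]-im[...,0]
r=d[130:205,205:272]; m=(r>18).astype(np.uint8);k,l,st,_=cv2.connectedComponentsWithStats(m)
for i in range(1,k):
    ys,xs=np.nonzero(l==i);w=r[ys,xs];u=(xs*w).sum()/w.sum()+205;v=(ys*w).sum()/w.sum()+130
    if st[i,4]>2: print('t ring',st[i,4],u.round(2),v.round(2),onplane(t,u,v,.06).round(4))
# side rings refined, with soft weights
im=s["img"].astype(float);d=im[...,2]-im[...,0]
for u0,v0 in((224.2,226.9),(194.8,241.3),(256.8,255.9),(226.3,272.5)):
    u1,v1=int(round(u0)),int(round(v0));w=np.maximum(d[v1-3:v1+4,u1-4:u1+5]-25,0);V,U=np.mgrid[v1-3:v1+4,u1-4:u1+5]
    u=(U*w).sum()/w.sum();v=(V*w).sum()/w.sum();print('s ring',u.round(2),v.round(2),onplane(s,u,v,.06).round(4))
# block top: bright pixels
for n,c,roi,th in(("t",t,(292,196,320,214),0),("s",s,(298,203,328,240),0)):
    x0,y0,x1,y1=roi;g=c["img"][y0:y1,x0:x1].astype(int)
    m=((g[...,1]-g[...,2]>15)&(g[...,1]>(115 if n=='s' else 90)))
    m=cv2.morphologyEx(m.astype(np.uint8),cv2.MORPH_CLOSE,np.ones((3,3)))
    ys,xs=np.nonzero(m);w=np.array([onplane(c,u+x0,v+y0,.05)[:2]*1000 for u,v in zip(xs,ys)],np.float32)
    print(n,len(w),w.mean(0),cv2.minAreaRect(w), np.degrees(np.arctan2(*np.linalg.svd(w-w.mean(0),full_matrices=False)[2][0][::-1])))
for n,c,a,b in(("t",t,(298,201.9),(313,202.9)),("s",s,(306.6,219.94),(316.5,209.9))):
    A=onplane(c,*a,.05);B=onplane(c,*b,.05);e=A-B;print(n,'dots mid',((A+B)/2).round(4),np.linalg.norm(e).round(4),np.degrees(np.arctan2(e[1],e[0])))
# tall/long cover holes: dark/gray spots
E
```

```text
t ring 6 237.24 143.2 [0.6909 0.2413 0.06  ]
t ring 8 260.14 152.14 [0.6597 0.1639 0.06  ]
t ring 7 219.71 181.48 [0.5588 0.2953 0.06  ]
t ring 5 242.86 190.65 [0.5277 0.2183 0.06  ]
s ring 224.34 226.98 [0.6579 0.1622 0.06  ]
s ring 194.92 241.16 [0.691 0.239 0.06 ]
s ring 256.75 255.84 [0.5258 0.2174 0.06  ]
s ring 226.22 272.54 [0.5583 0.2952 0.06  ]
t 125 [489.06076   11.906834] ((488.7442321777344, 11.067693710327148), (60.24071502685547, 22.849796295166016), 84.6261215209961) -95.6545
s 129 [487.75104   13.992059] ((487.540283203125, 29.773523330688477), (97.79420471191406, 24.68118667602539), 87.86160278320312) 88.19215
t dots mid [0.4899 0.012  0.05  ] 0.0497 86.03218638101417
s dots mid [0.488 0.011 0.05 ] 0.0494 85.78711432152556
```

Emit:
{"op": "send_rows", "data": {"fingers": [1,1,1,1,1,1,1,1,1,1], "dp": [[6,15,0],[18,45,0],[30,80,0],[43,115,0],[57,150,0],[71,185,0],[85,220,0],[99,258,0],[113,296,0],[127,334,0]], "turn": [[0,0,0.03],[0,0,0.08],[0,0,0.15],[0,0,0.22],[0,0,0.3],[0,0,0.38],[0,0,0.46],[0,0,0.54],[0,0,0.62],[0,0,0.7]]}}

```text
time_s: 0.93
position: [0.3987, -0.2262, 0.2215]
tcp_rot: [[-0.002, 0.406, 0.914], [0.002, 0.914, -0.406], [-1.0, 0.001, -0.002]]
force: [0.7, 0.3, 0.4]
opening: 0.998
```

Emit:
{"op": "send_rows", "data": {"fingers": [0.6,0.6,0.6,0.6,0.6,0.6,0.6,0.6,0.6,0.6], "dp": [[13,35,0],[26,70,-10],[40,105,-25],[52,138,-40],[63,166,-55],[72,190,-70],[80,210,-80],[86,225,-90],[90,237.7,-100],[90.3,237.7,-100]], "turn": [[0,0,0.06],[0,0,0.12],[0,0,0.18],[0,0,0.23],[0,0,0.27],[0,0,0.3],[0,0,0.32],[0,0,0.335],[0,0,0.344],[0,0,0.344]]}}

```text
time_s: 1.77
position: [0.488, 0.0138, 0.1197]
tcp_rot: [[-0.006, 0.071, 0.997], [0.002, 0.997, -0.071], [-1.0, 0.002, -0.006]]
force: [-0.3, 0.1, 0.1]
opening: 0.6
```

```bash
python3 - <<'E'
from h import *
import pickle
for n in("top","side"):
    c=bot.capture(n);pickle.dump(c,open(n+"1.pkl","wb"));cv2.imwrite(f"pics/{n}1.png",c["img"])
E
```

```text
(no output)
```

View pics/top1.png

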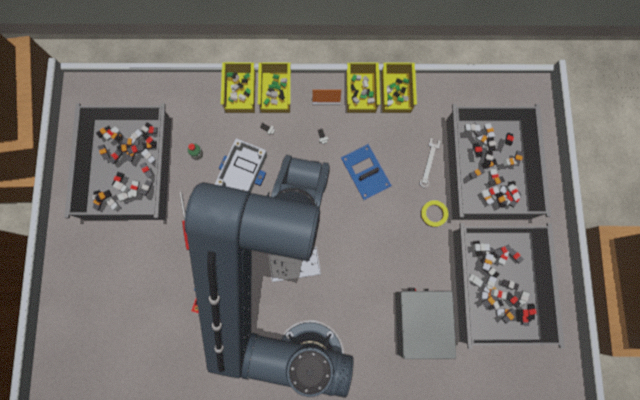

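View pics/side1.png

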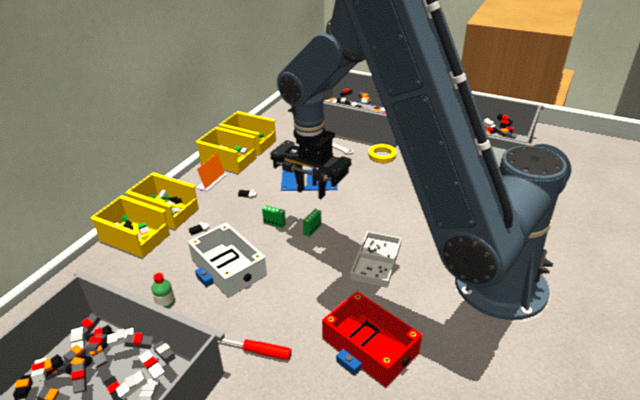

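The newly uncovered bench, around (430,290) in the top view, holds no further green block, so the choice stands. The gripper is above the block at side (313,222). Descending.

```bash
cat > st.py <<'E'
from h import *
s=bot.read_state();R=s["tcp_rot"]
print(s["time_s"],s["position"].round(4),"yaw",np.degrees(np.arctan2(R[1,2],R[0,2])).round(2),"xaxis",R[:,0].round(4),"z",R[2,2].round(4),"f",s["force"].round(2),s["opening"])
E
python3 st.py
```

```text
1.8667 [0.4885 0.0118 0.1211] yaw -4.15 xaxis [-3.8e-03  8.0e-04 -1.0e+00] z -0.0038 f [-0.71 -0.43  0.04] 0.6013843329987547
```

Emit:
{"op": "send_rows", "data": {"fingers": [0.6,0.6,0.6,0.6,0.6,0.6,0.6,0.6], "dp": [[0.5,0,-10],[0.5,0,-30],[0.5,0,-50],[0.5,0,-68],[0.5,0,-82],[0.5,0,-93],[0.5,0,-99],[0.5,0,-99]], "turn": [[0,0,0],[0,0,0],[0,0,0],[0,0,0],[0,0,0],[0,0,0],[0,0,0],[0,0,0]]}}

```text
time_s: 2.53
position: [0.4884, 0.011, 0.021]
tcp_rot: [[-0.006, 0.074, 0.997], [0.001, 0.997, -0.074], [-1.0, 0.001, -0.006]]
force: [-0.7, 0.3, -0.0]
opening: 0.6
```

Emit:
{"op": "send_rows", "data": {"fingers": [0.45,0.35,0.25,0.15,0.15,0.15,0.15,0.15], "dp": [[0,0,0],[0,0,0],[0,0,0],[0,0,0],[0,0,0],[0,0,0],[0,0,0],[0,0,0]], "turn": [[0,0,0],[0,0,0],[0,0,0],[0,0,0],[0,0,0],[0,0,0],[0,0,0],[0,0,0]]}}

```text
time_s: 3.2
position: [0.4886, 0.011, 0.0215]
tcp_rot: [[-0.005, 0.074, 0.997], [0.001, 0.997, -0.074], [-1.0, 0.001, -0.005]]
force: [-0.4, -0.4, 4.4]
opening: 0.228
```

```bash
python3 st.py
```

```text
3.2 [0.4886 0.011  0.0215] yaw -4.23 xaxis [-0.005  0.001 -1.   ] z -0.0051 f [-0.37 -0.35  4.36] 0.228459790428769
```

Emit:
{"op": "send_rows", "data": {"fingers": [0,0,0,0,0,0,0,0,0,0], "dp": [[0,0,0],[0,0,5],[0,0,18],[0,0,36],[0,0,55],[0,0,75],[0,0,92],[0,0,104],[0,0,109],[0,0,109]], "turn": [[0,0,0],[0,0,0],[0,0,0],[0,0,0],[0,0,0],[0,0,0],[0,0,0],[0,0,0],[0,0,0],[0,0,0]]}}

```text
time_s: 4.03
position: [0.4892, 0.0109, 0.1315]
tcp_rot: [[-0.003, 0.074, 0.997], [0.001, 0.997, -0.074], [-1.0, 0.0, -0.003]]
force: [1.0, 0.1, -1.1]
opening: 0.228
```

Emit:
{"op": "send_rows", "data": {"fingers": [0,0,0,0,0,0,0,0,0,0], "dp": [[6,9,0],[20,30,0],[38,56,0],[57,84,0],[76,112,0],[95,140,0],[112,165,0],[127,187,0],[138,203,0],[142.4,209,0]], "turn": [[0,0,-0.01],[0,0,-0.04],[0,0,-0.08],[0,0,-0.12],[0,0,-0.16],[0,0,-0.2],[0,0,-0.24],[0,0,-0.28],[0,0,-0.31],[0,0,-0.319]]}}

```text
time_s: 4.87
position: [0.6323, 0.2224, 0.1298]
tcp_rot: [[-0.003, 0.382, 0.924], [0.002, 0.924, -0.382], [-1.0, 0.001, -0.003]]
force: [1.5, -0.4, -1.7]
opening: 0.228
```

```bash
python3 - <<'E'
from h import *
import pickle
c=bot.capture("side");pickle.dump(c,open("side2.pkl","wb"))
cv2.imwrite("pics/s2.png",cv2.resize(c["img"][130:300,150:340],None,fx=4,fy=3.5,interpolation=cv2.INTER_CUBIC))
E
python3 st.py
```

```text
4.9167 [0.6323 0.2222 0.1299] yaw -22.4 xaxis [-0.0027  0.0019 -1.    ] z -0.0032 f [ 1.06  0.79 -1.37] 0.22341298236291515
```

View pics/s2.png

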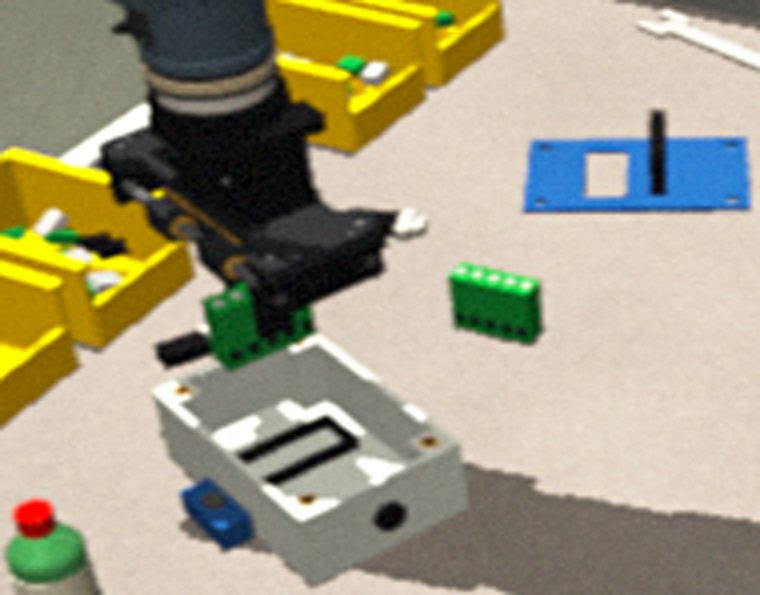

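The side crop shows the block held upright over the pocket end of the box, with the pocket clear below it at about (300,445). Lowering partway and correcting.

Emit:
{"op": "send_rows", "data": {"fingers": [0,0,0,0,0,0,0], "dp": [[-1,-2,0],[-1.3,-2.3,-8],[-1.3,-2.3,-22],[-1.3,-2.3,-36],[-1.3,-2.3,-46],[-1.3,-2.3,-50],[-1.3,-2.3,-50]], "turn": [[0,0,0],[0,0,0],[0,0,0],[0,0,0],[0,0,0],[0,0,0],[0,0,0]]}}

```text
time_s: 5.5
position: [0.6295, 0.2187, 0.0782]
tcp_rot: [[-0.007, 0.382, 0.924], [0.001, 0.924, -0.382], [-1.0, -0.001, -0.006]]
force: [-0.3, -0.8, -0.8]
opening: 0.222
```

```bash
python3 st.py; python3 - <<'E'
from h import *
c=bot.capture("side")
cv2.imwrite("pics/s3.png",cv2.resize(c["img"][180:300,160:300],None,fx=5,fy=5,interpolation=cv2.INTER_CUBIC))
# predicted block bottom corners at box pose
th=np.radians(-22.5);C=np.array([.6310,.2199])
ex=np.array([np.cos(th),np.sin(th)]);ey=np.array([-ex[1],ex[0]])
for a in(-10,10):
  for b in(-30,30):
    p=C+ex*a/1e3+ey*b/1e3
    print(a,b,((proj(c,[*p,.058])-[160,180])*5).round())
E
```

```text
5.5 [0.6295 0.2187 0.0782] yaw -22.46 xaxis [-0.0065  0.0011 -1.    ] z -0.0065 f [-0.29 -0.75 -0.79] 0.22202790732697442
-10 -30 [362. 304.]
-10 30 [256. 359.]
10 -30 [340. 284.]
10 30 [234. 338.]
```

View pics/s3.png

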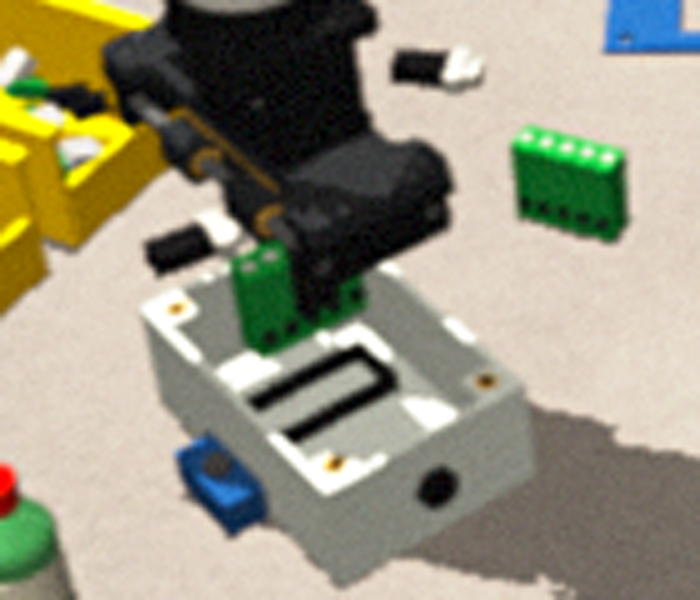

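Predicted and observed bottom corners agree to about 1 px, so inserting.

Emit:
{"op": "send_rows", "data": {"fingers": [0,0,0,0,0,0,0,0,0,0], "dp": [[1.2,1,-3],[1.2,1,-10],[1.2,1,-18],[1.2,1,-26],[1.2,1,-33],[1.2,1,-39],[1.2,1,-44],[1.2,1,-48],[1.2,1,-51],[1.2,1,-52]], "turn": [[0,0,0],[0,-0.003,0],[0,-0.003,0],[0,-0.003,0],[0,-0.003,0],[0,-0.003,0],[0,-0.003,0],[0,-0.003,0],[0,-0.003,0],[0,-0.003,0]]}}

```text
time_s: 6.38
position: [0.6314, 0.2201, 0.0266]
tcp_rot: [[-0.002, 0.382, 0.924], [0.001, 0.924, -0.382], [-1.0, 0.0, -0.002]]
force: [-0.1, -0.8, -0.4]
opening: 0.228
```

```bash
python3 st.py
```

```text
6.3833 [0.6314 0.2201 0.0266] yaw -22.44 xaxis [-0.0021  0.0014 -1.    ] z -0.0025 f [-0.07 -0.77 -0.43] 0.22798310181640477
```

Emit:
{"op": "send_rows", "data": {"fingers": [0,0,0,0.3,0.4,0.45,0.45,0.45], "dp": [[0,0,-1],[0,0,-1.5],[0,0,-1.5],[0,0,-1.5],[0,0,-1.5],[0,0,-1.5],[0,0,-1.5],[0,0,-1.5]], "turn": [[0,0,0],[0,0,0],[0,0,0],[0,0,0],[0,0,0],[0,0,0],[0,0,0],[0,0,0]]}}

```text
time_s: 7.05
position: [0.6314, 0.2201, 0.0252]
tcp_rot: [[-0.002, 0.382, 0.924], [0.001, 0.924, -0.382], [-1.0, 0.001, -0.002]]
force: [0.0, 0.4, -0.1]
opening: 0.433
```

Emit:
{"op": "send_rows", "data": {"fingers": [0.45,0.45,0.45,0.45,0.45,0.45,0.45,0.45,0.45,0.45], "dp": [[0,0,5],[0,0,15],[0,0,30],[0,0,48],[0,0,68],[0,0,90],[0,0,112],[0,0,130],[0,0,143],[0,0,150]], "turn": [[0,0,0],[0,0,0],[0,0,0],[0,0,0],[0,0,0],[0,0,0],[0,0,0],[0,0,0],[0,0,0],[0,0,0]]}}

```text
time_s: 7.88
position: [0.6327, 0.2204, 0.1788]
tcp_rot: [[0.003, 0.382, 0.924], [0.002, 0.924, -0.382], [-1.0, 0.003, 0.002]]
force: [0.5, -1.3, 0.1]
opening: 0.451
```

```bash
python3 st.py; python3 - <<'E'
from h import *
c=bot.capture("side")
cv2.imwrite("pics/s4.png",cv2.resize(c["img"][180:300,160:300],None,fx=5,fy=5,interpolation=cv2.INTER_CUBIC))
E
```

```text
7.8833 [0.6327 0.2204 0.1788] yaw -22.44 xaxis [ 0.0031  0.0023 -1.    ] z 0.002 f [ 0.54 -1.26  0.08] 0.45071816782432506
```

View pics/s4.png

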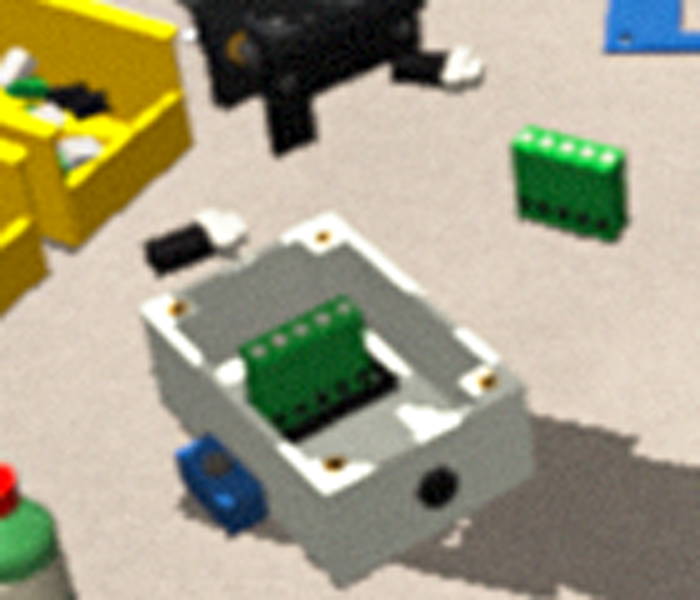

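The block stands in the pocket behind the near rib, around (310,370) in the crop. Now I'll refine the cover and handle measurement from the stored unobstructed pictures.

```bash
python3 - <<'E'
from h import *
import pickle
t=pickle.load(open("top0.pkl","rb"));s=pickle.load(open("side0.pkl","rb"))
for n,c,roi in(("t",t,(335,135,400,205)),("s",s,(270,150,350,200))):
    x0,y0,x1,y1=roi;g=c["img"][y0:y1,x0:x1];h=cv2.cvtColor(g,cv2.COLOR_BGR2HSV)
    m=cv2.inRange(h,(98,100,30),(125,255,255))
    cs,hi=cv2.findContours(m,cv2.RETR_CCOMP,cv2.CHAIN_APPROX_NONE)
    for k in range(len(cs)):
        if hi[0][k][3]>=0:
            mk=np.zeros_like(m);cv2.drawContours(mk,cs,k,255,-1);mk[m>0]=0
            ys,xs=np.nonzero(mk);
            if len(xs)==0: continue
            u,v=xs.mean()+x0,ys.mean()+y0
            print(n,'inner',len(xs),round(u,1),round(v,1),'val',g[ys,xs].mean(0).round(),onplane(c,u,v,.004).round(4),onplane(c,u,v,.046).round(4))
    b=cv2.resize(g,None,fx=9,fy=8,interpolation=cv2.INTER_CUBIC);cv2.imwrite(f"pics/c{n}.png",b)
    dk=(g.max(2)<60);ys,xs=np.nonzero(dk);print(n,'dark',len(xs))
    if len(xs):
        w=np.array([onplane(c,u+x0,v+y0,.046)[:2]*1000 for u,v in zip(xs,ys)],np.float32);print(cv2.minAreaRect(w))
E
```

```text
t inner 8 364.9 194.9 val [134. 115. 112.] [ 0.5247 -0.1908  0.004 ] [ 0.5159 -0.1858  0.046 ]
t inner 7 386.3 184.0 val [132. 112. 104.] [ 0.5628 -0.2655  0.004 ] [ 0.5531 -0.2585  0.046 ]
t inner 89 368.7 173.2 val [69. 61. 61.] [ 0.601 -0.206  0.004] [ 0.5902 -0.2006  0.046 ]
t inner 8 345.1 158.9 val [139. 118. 110.] [ 0.6524 -0.1252  0.004 ] [ 0.6403 -0.1219  0.046 ]
t inner 205 362.4 165.5 val [135. 130. 133.] [ 0.6288 -0.1846  0.004 ] [ 0.6173 -0.1798  0.046 ]
t inner 7 366.3 148.0 val [126. 106.  97.] [ 0.6918 -0.1998  0.004 ] [ 0.6787 -0.1945  0.046 ]
t dark 14
((585.9037475585938, -199.72732543945312), (4.567795753479004, 65.85665130615234), 26.875131607055664)
s inner 1 333.0 187.0 val [156. 129. 105.] [ 0.5212 -0.1882  0.004 ] [ 0.4952 -0.1338  0.046 ]
s inner 145 300.9 179.3 val [165. 171. 179.] [ 0.6273 -0.1833  0.004 ] [ 0.5961 -0.1291  0.046 ]
s dark 66
((577.81103515625, -176.5711669921875), (6.065890789031982, 118.5683822631836), 27.396257400512695)
```

View pics/ct.png

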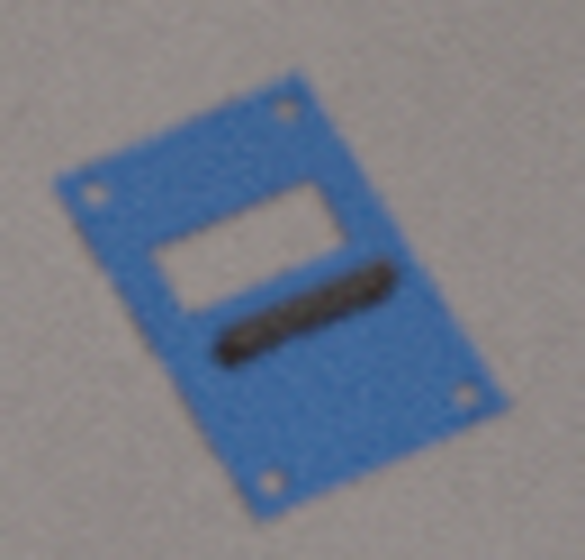

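View pics/cs.png

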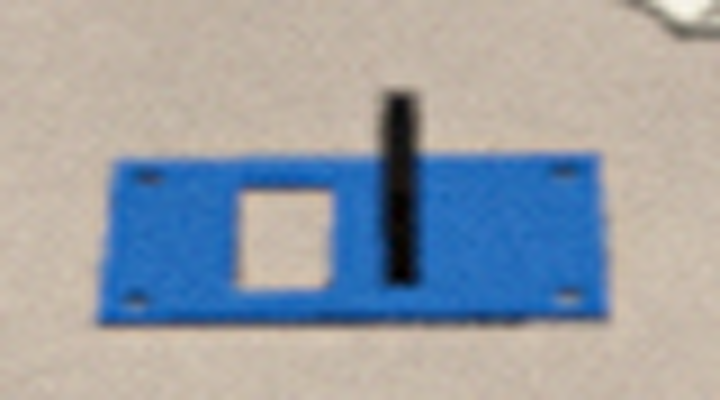

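Emit:
{"op": "send_rows", "data": {"fingers": [0.45,0.45,0.45,0.45,0.45,0.45,0.45,0.45,0.45,0.45], "dp": [[-1,-12,0],[-3,-36,0],[-6,-66,0],[-9,-98,0],[-12,-131,0],[-15,-164,0],[-18,-197,0],[-21,-230,0],[-24,-263,0],[-27,-295,0]], "turn": [[0,0,0.02],[0,0,0.07],[0,0,0.14],[0,0,0.21],[0,0,0.28],[0,0,0.35],[0,0,0.42],[0,0,0.49],[0,0,0.56],[0,0,0.63]]}}

```text
time_s: 8.77
position: [0.6052, -0.0761, 0.1786]
tcp_rot: [[0.001, -0.239, 0.971], [0.005, 0.971, 0.239], [-1.0, 0.004, 0.002]]
force: [0.0, -1.0, -0.2]
opening: 0.451
```

```bash
python3 st.py
```

```text
8.7667 [ 0.6052 -0.0761  0.1786] yaw 13.85 xaxis [ 6.0e-04  4.7e-03 -1.0e+00] z 0.0017 f [ 0.03 -0.96 -0.18] 0.45142358025913604
```

Emit:
{"op": "send_rows", "data": {"fingers": [0.45,0.45,0.45,0.45,0.45,0.45,0.45,0.45,0.45,0.45], "dp": [[-3,-30,-5],[-6,-58,-20],[-8,-82,-35],[-9,-100,-50],[-10,-113,-62],[-11,-121,-72],[-11.6,-126,-78],[-11.6,-126.8,-78.6],[-11.6,-126.8,-78.6],[-11.6,-126.8,-78.6]], "turn": [[0,0,0.06],[0,0,0.11],[0,0,0.15],[0,0,0.18],[0,0,0.21],[0,0,0.225],[0,0,0.231],[0,0,0.231],[0,0,0.231],[0,0,0.231]]}}

```text
time_s: 9.6
position: [0.5938, -0.2023, 0.1004]
tcp_rot: [[-0.0, -0.456, 0.89], [0.005, 0.89, 0.456], [-1.0, 0.004, 0.002]]
force: [1.1, 1.0, 0.2]
opening: 0.45
```

```bash
python3 st.py; python3 - <<'E'
from h import *
import pickle
c=bot.capture("side");cv2.imwrite("pics/s5.png",cv2.resize(c["img"][110:230,230:370],None,fx=5,fy=5,interpolation=cv2.INTER_CUBIC))
c=bot.capture("top");pickle.dump(c,open("top5.pkl","wb"));cv2.imwrite("pics/t5.png",cv2.resize(c["img"][130:210,200:300],None,fx=7,fy=7,interpolation=cv2.INTER_CUBIC))
E
```

```text
9.6 [ 0.5938 -0.2023  0.1004] yaw 27.1 xaxis [-1.0e-04  4.7e-03 -1.0e+00] z 0.002 f [1.07 0.95 0.15] 0.44969784562783377
```

View pics/s5.png

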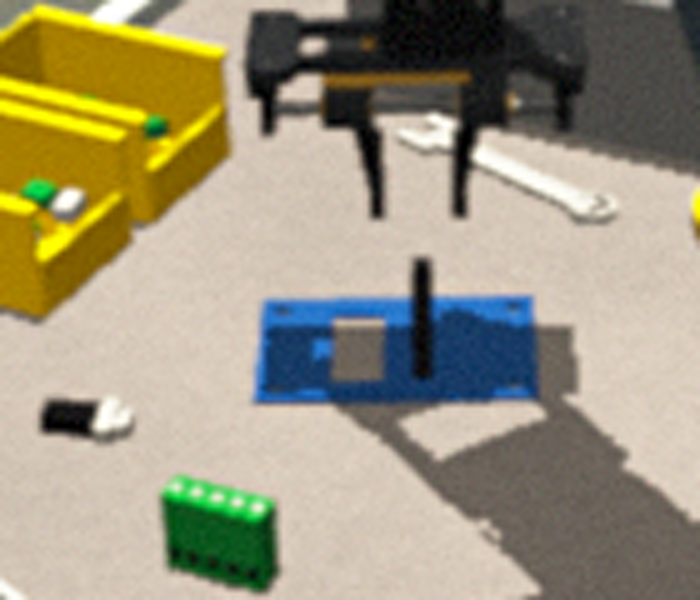

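View pics/t5.png

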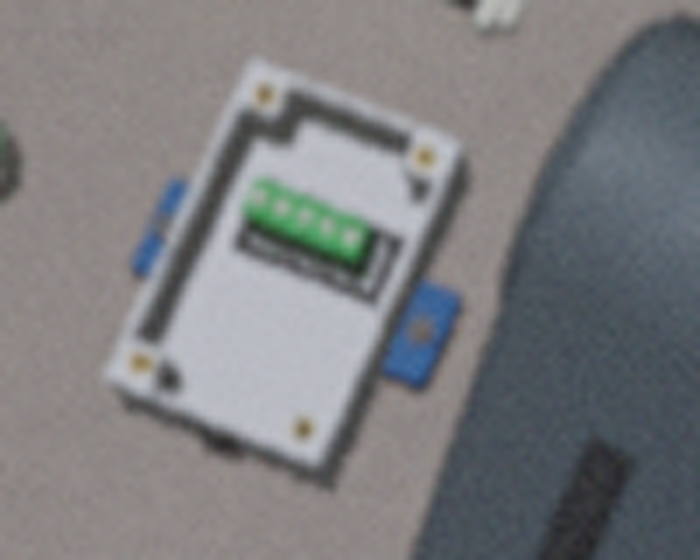

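```bash
python3 - <<'E'
from h import *
import pickle
c=pickle.load(open("top5.pkl","rb"))
g=c["img"][150:172,230:258].astype(int)
m=((g[...,1]-g[...,2]>12)&(g[...,1]>90)).astype(np.uint8);m=cv2.morphologyEx(m,cv2.MORPH_CLOSE,np.ones((3,3)))
ys,xs=np.nonzero(m)
w=np.array([onplane(c,u+230,v+150,.054)[:2]*1000 for u,v in zip(xs,ys)],np.float32);print(len(w),w.mean(0),cv2.minAreaRect(w))
P=cloud(c)[150:172,230:258][m>0];print(np.median(P,0),np.percentile(P[:,2],[10,90]))
E
```

```text
127 [631.671   220.95451] ((630.763671875, 221.3989715576172), (61.238712310791016, 27.392471313476562), 62.825931549072266)
[0.63212935 0.22098696 0.05310941] [0.04475113 0.0590203 ]
```

Emit:
{"op": "send_rows", "data": {"fingers": [0.45,0.45,0.45,0.45,0.45,0.45,0.45,0.45,0.45], "dp": [[0,-0.5,-8],[0,-0.5,-22],[0,-0.5,-38],[0,-0.5,-53],[0,-0.5,-65],[0,-0.5,-74],[0,-0.5,-79],[0,-0.5,-82],[0,-0.5,-82]], "turn": [[0.003,0,0],[0.003,0,0],[0.003,0,0],[0.003,0,0],[0.003,0,0],[0.003,0,0],[0.003,0,0],[0.003,0,0],[0.003,0,0]]}}

```text
time_s: 10.45
position: [0.594, -0.2026, 0.0184]
tcp_rot: [[0.0, -0.456, 0.89], [0.007, 0.89, 0.456], [-1.0, 0.007, 0.004]]
force: [0.1, 0.4, 0.1]
opening: 0.447
```

```bash
python3 st.py
```

```text
10.45 [ 0.594  -0.2026  0.0184] yaw 27.14 xaxis [ 1.0e-04  7.4e-03 -1.0e+00] z 0.0035 f [0.15 0.38 0.08] 0.4466559405845631
```

The block's top sits at (632,221,53) mm, within 1 mm of where it should be. I added the tilt correction with the wrong sign, so I'll fix that while closing on the handle.

Emit:
{"op": "send_rows", "data": {"fingers": [0.45,0.45,0.45,0.3,0.15,0,0,0,0,0], "dp": [[0,0,0],[0,0,0],[0,0,0],[0,0,0],[0,0,0],[0,0,0],[0,0,0],[0,0,0],[0,0,0],[0,0,0]], "turn": [[-0.007,0,0],[-0.007,0,0],[-0.007,0,0],[-0.007,0,0],[-0.007,0,0],[-0.007,0,0],[-0.007,0,0],[-0.007,0,0],[-0.007,0,0],[-0.007,0,0]]}}

```text
time_s: 11.28
position: [0.5939, -0.2027, 0.0185]
tcp_rot: [[-0.0, -0.456, 0.89], [0.0, 0.89, 0.456], [-1.0, 0.0, 0.0]]
force: [-0.8, 0.3, 0.6]
opening: 0.134
```

```bash
python3 st.py
```

```text
11.2833 [ 0.5939 -0.2027  0.0185] yaw 27.14 xaxis [-1.e-04  5.e-04 -1.e+00] z 0.0001 f [-0.77  0.29  0.59] 0.13444919018442267
```

Emit:
{"op": "send_rows", "data": {"fingers": [0,0,0,0,0,0,0,0,0,0], "dp": [[0,0,0],[0,0,3],[0,0,10],[0,0,24],[0,0,42],[0,0,62],[0,0,84],[0,0,104],[0,0,120],[0,0,127]], "turn": [[0,0,0],[0,0,0],[0,0,0],[0,0,0],[0,0,0],[0,0,0],[0,0,0],[0,0,0],[0,0,0],[0,0,0]]}}

```text
time_s: 12.12
position: [0.5949, -0.2031, 0.1482]
tcp_rot: [[0.003, -0.456, 0.89], [-0.001, 0.89, 0.456], [-1.0, -0.003, 0.002]]
force: [0.3, 0.6, -3.5]
opening: 0.134
```

```bash
python3 st.py; python3 - <<'E'
from h import *
c=bot.capture("side");cv2.imwrite("pics/s6.png",cv2.resize(c["img"][90:210,230:370],None,fx=5,fy=5,interpolation=cv2.INTER_CUBIC))
E
```

```text
12.1167 [ 0.5949 -0.2031  0.1482] yaw 27.15 xaxis [ 0.0034 -0.0014 -1.    ] z 0.0023 f [ 0.29  0.57 -3.53] 0.13380398315763828
```

View pics/s6.png

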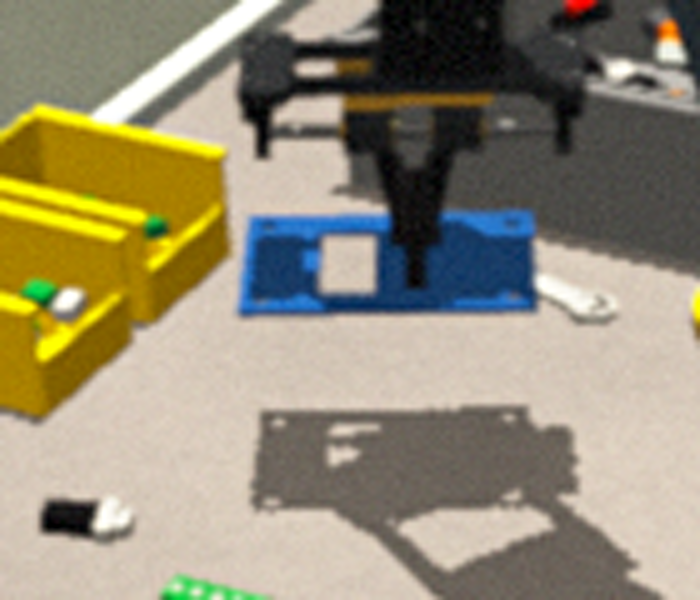

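The cover hangs level in the grip. Carrying it over to the box.

Emit:
{"op": "send_rows", "data": {"fingers": [0,0,0,0,0,0,0,0,0,0], "dp": [[0,3,0],[0,12,0],[0,26,0],[0,45,0],[0,68,0],[0,94,0],[0,121,0],[0,148,0],[0,175,0],[0,202,0]], "turn": [[0,0,-0.01],[0,0,-0.025],[0,0,-0.05],[0,0,-0.09],[0,0,-0.135],[0,0,-0.185],[0,0,-0.24],[0,0,-0.295],[0,0,-0.35],[0,0,-0.4]]}}

```text
time_s: 13.0
position: [0.5937, 0.0004, 0.1469]
tcp_rot: [[-0.0, -0.07, 0.998], [-0.003, 0.998, 0.07], [-1.0, -0.002, -0.001]]
force: [0.6, 0.4, -3.2]
opening: 0.134
```

```bash
python3 st.py
```

```text
13.0 [5.937e-01 4.000e-04 1.469e-01] yaw 4.04 xaxis [-4.0e-04 -2.5e-03 -1.0e+00] z -0.0006 f [ 0.62  0.37 -3.21] 0.13420084420070855
```

Emit:
{"op": "send_rows", "data": {"fingers": [0,0,0,0,0,0,0,0,0,0], "dp": [[0,27,0],[0,54,0],[0,81,0],[0,108,0],[0,135,0],[0,161,0],[0,185,0],[0,206,0],[0,223,0],[0,232,0]], "turn": [[0,0,-0.053],[0,0,-0.106],[0,0,-0.159],[0,0,-0.212],[0,0,-0.265],[0,0,-0.318],[0,0,-0.366],[0,0,-0.41],[0,0,-0.445],[0,0,-0.463]]}}

```text
time_s: 13.83
position: [0.592, 0.2349, 0.145]
tcp_rot: [[-0.005, 0.383, 0.924], [-0.002, 0.924, -0.383], [-1.0, -0.003, -0.004]]
force: [-0.4, -0.5, -3.6]
opening: 0.129
```

Emit:
{"op": "send_rows", "data": {"fingers": [0,0,0], "dp": [[0,0,0],[0,0,0],[0,0,0]], "turn": [[0,0,0],[0,0,0],[0,0,0]]}}

```text
time_s: 14.08
position: [0.591, 0.2344, 0.1438]
tcp_rot: [[-0.008, 0.382, 0.924], [-0.003, 0.924, -0.382], [-1.0, -0.005, -0.006]]
force: [0.4, -0.7, -3.6]
opening: 0.133
```

```bash
python3 st.py
```

```text
14.0833 [0.591  0.2344 0.1438] yaw -22.47 xaxis [-0.0075 -0.0026 -1.    ] z -0.006 f [ 0.35 -0.72 -3.56] 0.13345950982333737
```

Emit:
{"op": "send_rows", "data": {"fingers": [0,0,0,0,0,0,0,0,0], "dp": [[1,0.3,-2],[2,0.6,-7],[3,0.8,-14],[3,0.8,-21],[3,0.8,-27],[3,0.8,-32],[3,0.8,-34],[3,0.8,-34],[3,0.8,-34]], "turn": [[0.001,-0.003,0],[0.0026,-0.0075,0],[0.0026,-0.0075,0],[0.0026,-0.0075,0],[0.0026,-0.0075,0],[0.0026,-0.0075,0],[0.0026,-0.0075,0],[0.0026,-0.0075,0],[0.0026,-0.0075,0]]}}

```text
time_s: 14.83
position: [0.594, 0.2352, 0.1096]
tcp_rot: [[-0.0, 0.382, 0.924], [-0.0, 0.924, -0.382], [-1.0, -0.0, -0.0]]
force: [0.1, 0.2, -2.7]
opening: 0.137
```

```bash
python3 st.py; python3 - <<'E'
from h import *
import pickle
c=bot.capture("side");pickle.dump(c,open("side7.pkl","wb"));cv2.imwrite("pics/s7.png",cv2.resize(c["img"][170:300,150:300],None,fx=5,fy=4.5,interpolation=cv2.INTER_CUBIC))
c=bot.capture("top");pickle.dump(c,open("top7.pkl","wb"));cv2.imwrite("pics/t7.png",cv2.resize(c["img"][115:215,190:310],None,fx=6,fy=6,interpolation=cv2.INTER_CUBIC))
E
```

```text
14.8333 [0.594  0.2352 0.1096] yaw -22.46 xaxis [-2.e-04 -0.e+00 -1.e+00] z -0.0001 f [ 0.06  0.18 -2.67] 0.13653877166649409
```

View pics/s7.png

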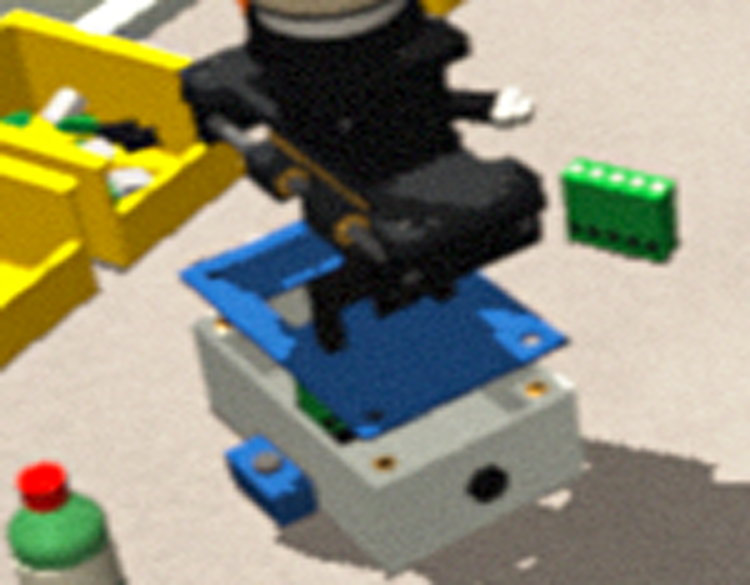

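View pics/t7.png

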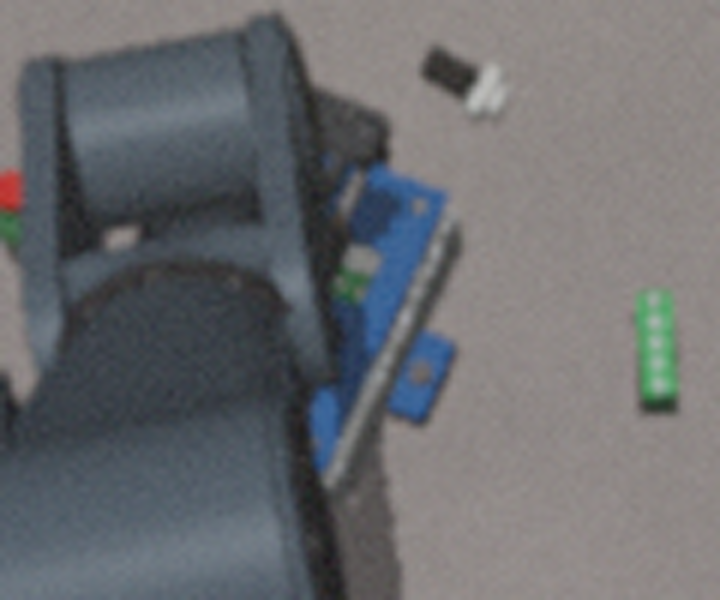

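```bash
cat > holes.py <<'E'
from h import *
import pickle,sys
n=sys.argv[1];zt=float(sys.argv[2])  # zt: cover top height
exp={"nl":(.5585,.2952),"nr":(.5267,.2179),"fr":(.6589,.1630),"fl":(.6910,.2402)}
for f,ks in(("side",("nl","nr","fl")),("top",("fr","nr"))):
    c=pickle.load(open(f"{f}{n}.pkl","rb"));im=c["img"]
    for k in ks:
        p=proj(c,[*exp[k],zt]);u,v=np.round(p).astype(int)
        r=7;x0,y0=u-r,v-r;g=im[v-r:v+r+1,u-r:u+r+1].astype(float)
        cv2.imwrite(f"pics/h{n}_{f}_{k}.png",cv2.resize(g.astype(np.uint8),None,fx=20,fy=20,interpolation=cv2.INTER_NEAREST))
        d=g[...,2]/g.sum(2)
        # hole = less-blue pixels connected inside blue
        h=cv2.cvtColor(g.astype(np.uint8),cv2.COLOR_BGR2HSV);blue=cv2.inRange(h,(98,110,20),(125,255,255))
        nb=(blue==0).astype(np.uint8);kk,l,st,ce=cv2.connectedComponentsWithStats(nb,connectivity=4)
        print(f,k,'expected px',p.round(1))
        for i in range(1,kk):
            w=l==i
            if st[i,4]<40 and st[i,0]>0 and st[i,1]>0 and st[i,0]+st[i,2]<15 and st[i,1]+st[i,3]<15:
                U,V=ce[i]+[x0,y0];q=onplane(c,U,V,zt-.001);print('   hole',st[i,4],U.round(1),V.round(1),q[:2].round(4),'err mm',((q[:2]-exp[k])*1000).round(1))
E
python3 holes.py 7 0.095
python3 - <<'E'
import cv2,numpy as np
L=[cv2.imread(f"pics/h7_{k}.png") for k in("side_nl","side_nr","top_fr")]
cv2.imwrite("pics/hh7.png",cv2.resize(np.hstack(L),(800,267)))
E
```

```text
side nl expected px [224.2 261.2]
side nr expected px [255.  244.6]
   hole 6 255.8 245.2 [0.5247 0.2177] err mm [-2.  -0.2]
side fl expected px [192.3 230.4]
top fr expected px [259.3 149.3]
   hole 1 254.0 148.0 [0.6635 0.1807] err mm [ 4.6 17.7]
   hole 7 259.3 149.0 [0.6601 0.1633] err mm [1.2 0.3]
top nr expected px [241.5 188.6]
```

View pics/hh7.png

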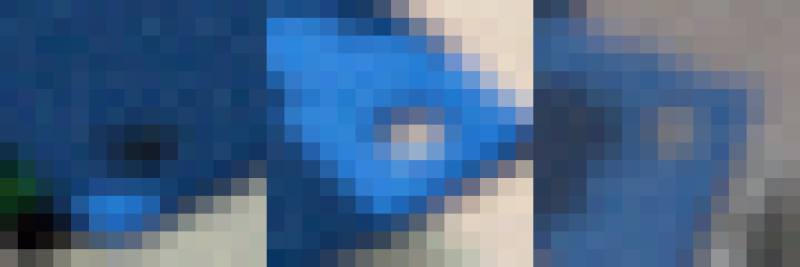

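The three visible holes fall within about 1 mm of the ring positions measured by the same camera: near-left (224.5,261.4) and near-right (255.8,245) in side, far-right (259.3,149) in top. The window shows green beneath it. Lowering 16 mm to the 15 mm hover.

Emit:
{"op": "send_rows", "data": {"fingers": [0,0,0,0,0,0,0,0,0,0], "dp": [[0,0,-2],[0,0,-4],[0,0,-7],[0,0,-10],[0,0,-13],[0,0,-15],[0,0,-16],[0,0,-16],[0,0,-16],[0,0,-16]], "turn": [[0,0,0],[0,0,0],[0,0,0],[0,0,0],[0,0,0],[0,0,0],[0,0,0],[0,0,0],[0,0,0],[0,0,0]]}}

```text
time_s: 15.77
position: [0.5945, 0.2353, 0.0942]
tcp_rot: [[0.001, 0.382, 0.924], [0.0, 0.924, -0.382], [-1.0, 0.001, 0.001]]
force: [-0.2, 0.4, -3.9]
opening: 0.134
```

```bash
python3 st.py; python3 - <<'E'
from h import *
import pickle
for n in("top","side"):
    c=bot.capture(n);pickle.dump(c,open(n+"8.pkl","wb"));cv2.imwrite(f"pics/{n}8.png",c["img"])
    if n=="side": cv2.imwrite("pics/s8.png",cv2.resize(c["img"][170:300,150:300],None,fx=5,fy=4.5,interpolation=cv2.INTER_CUBIC))
E
python3 holes.py 8 0.079
python3 - <<'E'
import cv2,numpy as np
L=[cv2.imread(f"pics/h8_{k}.png") for k in("side_nl","side_nr","top_fr")]
cv2.imwrite("pics/hh8.png",cv2.resize(np.hstack(L),(800,267)))
E
python3 st.py
```

```text
15.7667 [0.5945 0.2353 0.0942] yaw -22.46 xaxis [ 1.1e-03  2.0e-04 -1.0e+00] z 0.001 f [-0.15  0.4  -3.92] 0.13375155172165618
side nl expected px [225.1 266.4]
   hole 11 225.4 266.9 [0.5578 0.2955] err mm [-0.7  0.3]
side nr expected px [255.6 249.8]
   hole 6 256.2 250.2 [0.5256 0.2175] err mm [-1.1 -0.4]
side fl expected px [193.4 235.5]
   hole 7 193.7 235.6 [0.6909 0.2391] err mm [-0.1 -1.1]
top fr expected px [259.8 150.7]
   hole 9 259.9 150.3 [0.6604 0.1629] err mm [ 1.5 -0.1]
top nr expected px [242.2 189.7]
15.8667 [0.5945 0.2353 0.0943] yaw -22.46 xaxis [ 1.2e-03  3.0e-04 -1.0e+00] z 0.001 f [ 0.74 -0.36 -4.03] 0.13380757721243502
```

View pics/s8.png

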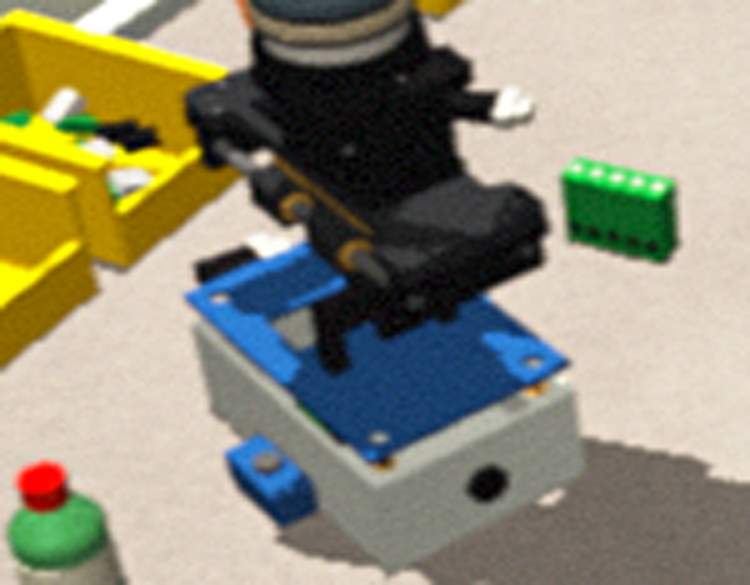

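View pics/hh8.png

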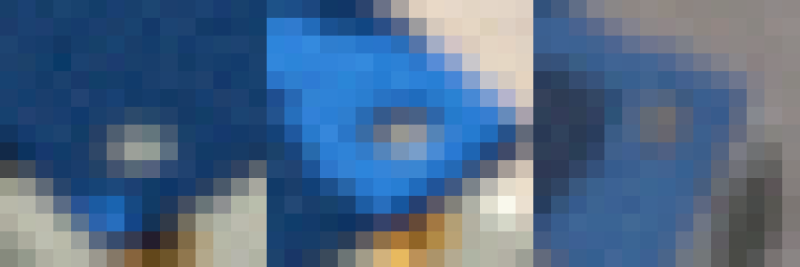

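View pics/top8.png

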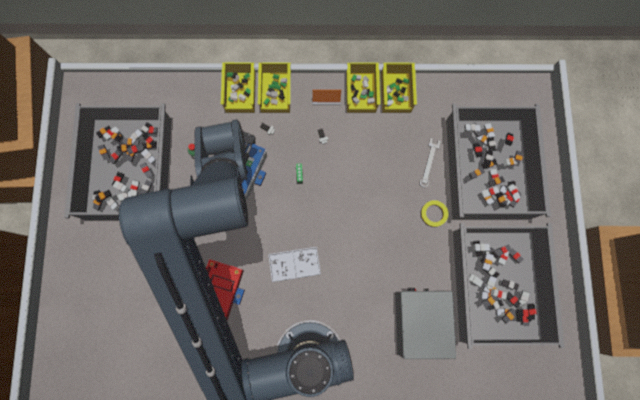

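All four holes lie within about 1.2 mm of their rings in the same camera. The underside is at 0.0943 − 0.0185 ≈ 0.0758 m, about 15.8 mm above the rim. A short settling hold, then I'll hand in.

Emit:
{"op": "send_rows", "data": {"fingers": [0,0,0,0,0,0], "dp": [[-0.3,0,-0.5],[-0.3,0,-0.5],[-0.3,0,-0.5],[-0.3,0,-0.5],[-0.3,0,-0.5],[-0.3,0,-0.5]], "turn": [[0,0.001,0],[0,0.001,0],[0,0.001,0],[0,0.001,0],[0,0.001,0],[0,0.001,0]]}}

```text
time_s: 16.37
position: [0.5942, 0.2353, 0.0938]
tcp_rot: [[0.0, 0.382, 0.924], [0.0, 0.924, -0.382], [-1.0, 0.0, 0.0]]
force: [1.1, -0.4, -2.7]
opening: 0.138
```

```bash
python3 st.py; python3 -c "
from rig import bot
import numpy as np
print(np.abs(bot.read_state()['qvel']).max()); print(bot.hand_in())"
```

```text
16.3667 [0.5942 0.2353 0.0938] yaw -22.46 xaxis [ 2.e-04  3.e-04 -1.e+00] z 0.0001 f [ 1.12 -0.36 -2.73] 0.1378113659412167
0.13795353759480697
the job is handed in; nothing more can be done
None
```

The green block is upright in the pocket and released, and the blue cover is held by its handle, level, about 15 mm above the box's rim. I handed in at 16.4 s with the arm steady.

**Block:** I took the block nearest the base. From above, its top measured (632, 221, 53) mm, within about 1 mm of where it should be. It has not been seen clearly since the cover went over it, but green was visible through the window before the final 16 mm lowering.

**Cover:** At hover, the four holes measured within about 1.2 mm of the brass holes in the same camera. The underside is about 15.3 mm above the rim, worked out from the tool height rather than measured directly. Tool tilt is under 0.1° and the force is only the cover's weight, so nothing is touching.

**Disagreements:**
- The two cameras differ by up to about 2 mm, within their stated calibration.
- I once applied a tilt correction with the wrong sign, and fixed it before closing on the handle.
- After the hole check I made a final adjustment of about 0.5 mm and took no new picture.

Nothing else on the bench was touched.

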